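Open the caddy door and point out the larger socket

TASK

The swing door on top of the green caddy has been left only part-way open; push it gently all the way back with your fingertips so the three bays can be seen, without gripping it or shoving the caddy along. Then point down at the larger of the two sockets inside, fingertips about three centimetres above it, and keep still there for three seconds so your helper sees which one to take; finish still pointing, touching nothing. Do not touch or lift anything in the caddy, and leave the bowl, the tray and the tire levers as they are.

Things in the scene. Friction and masses are not known exactly. Their poses are not given: they have to be found in the camera images.
- caddy: Loose green plastic caddy, 1.3 kg: open bin 120 (x) x 210 (y) x 55 mm high, walls 3 mm, inner floor 5 mm up. Two dividers along x make three bays 66 mm wide, 114 mm deep, centred at y = -69, 0, +69 mm; each holds one steel thing (either socket or the locknut), in any order. Origin: centre of the underside; z up, x away from the robot, yaw within 0.35 rad.
- door (a joint): Angle (rad) of the swing door, a flat green panel 120 x 210 x 4 mm hinged on the caddy's far (+x) rim: 0 shut flat on the rim, 1.57 upright, 1.95 at its stop (all the way open, leaning back). Starts at 0.7 to 1.1 with its free edge up and towards the robot. Stiff hinge: it stays where it is left; 1 to 2 N at the free edge moves it.
- door_hinge (a point): Point on the door's hinge line, half-way along it, 55.5 mm above the shelf; the hinge line runs along the caddy's y axis, 60 mm on from the caddy's centre along its +x.
- door_edge (a point): Middle of the door's free edge, 120 mm from the hinge line (a thumb tab 50 mm wide reaches 9 mm further).
- socket_large_top (a point): Centre of the upper rim (open hexagon mouth) of the larger socket, the thing to point at: a round stainless steel socket 32 mm in diameter and 44 mm tall, standing mouth up in one of the bays, its top 49 mm above the shelf and so 6 mm below the caddy's rim. z up.
- socket_small_top (a point): Centre of the upper rim of the smaller socket, 20 mm in diameter and 30 mm tall, same shape and steel, standing mouth up in another bay.
- socket_large: The larger socket; origin at the centre of its underside.
- socket_small: The smaller socket; origin at the centre of its underside.
- locknut: Steel hexagon ring nut, 36 mm across flats, 10 mm high, lying flat in the third bay; origin at the centre of its underside.
- bowl: Blue ceramic bowl, 136 mm across, 60 mm high, on the shelf to one side of the caddy; origin at the centre of its underside. Leave alone.
- nipple_tray: Low chrome tray of spoke nipples, 90 x 150 x 20 mm with six compartments, on the other side of the caddy; origin at the centre of its underside. Leave alone.
- tire_levers: Pair of yellow plastic tire levers clipped side by side, 120 x 40 mm, 12 mm high, lying to the left (+y) of the caddy, nearer the robot than the bowl or tray; origin at the centre of its underside, long axis x. Leave alone.

How it is judged:
By the outcome, as a careful person would: the job done as asked, in the order asked, and still so for the second after the job is handed in, with the robot touching nothing.
It also fails if it takes over 48 s, if anything falls off the work surface, if the arm or the gripper's body presses on something with over 40 N, if the wrist force passes 120 N, or if a joint passes its speed limit or range.

ROBOT

A 6-joint arm with a two-finger parallel gripper is mounted at the origin on the work surface. World frame = base frame: x ahead of the robot, y to its left, z up, the work surface at z = 0. Lengths are in m, angles in rad, forces in N, time in s.
With the tool pointing down it reaches from about 0.325 to 0.9 m from the base axis. Payload 6.1 kg.
Tool frame: the origin (TCP) lies at the very end of the fingers, on their centre line; the grasp point (between the pads) lies 19 mm behind it (grip_point_offset is the distance from the TCP to the grasp point, in m); y points along the fingers, x is the direction in which the jaws open and shut, and the axes are right-handed (so a half turn about y gives the same grasp; the last joint's range is limited). The gripper opens to 87 mm and grips with 3 to 60 N. Pads are 19 mm wide; open, the fingers measure 117 mm over their backs; the gripper's body (75 mm by 190 mm) begins 51 mm behind the grasp point.
Start: joints at [-1.238, 0.22, 1.526, -0, 1.395, -0.126], TCP at [0.277, -0.56, 0.223] pointing down, gripper open.
Joint ranges: [-2.98, 2.98], [-0.91, 2.08], [0.09, 2.57], [-1.24, 4.39], [0.2, 2.65], [-2.68, 2.68]. Speed limits (rad/s): [2.57, 2.57, 3.01, 3.14, 3.14, 3.14].

INTERFACE

Orientations are given as a rotation vector (axis times angle).
In Python, from cell import * gives the robot as it stands.
- The arm moves only by the tool play_rows, never from a script. Its argument "moves" is a list of rows, each an object of numbers: "tx", "ty", "tz": the shift along the tool's x, y, z in cm; "roll": the turn about the tool's y in degrees. In form: [{"tx": .., "ty": .., "tz": .., "roll": ..}, ...]. A call has 1 to 12 rows; each row is the pose to reach, as a shift and turn from the pose commanded when the call began, along the tool's axes at that moment; what a row does not reach only later rows make up. A row lasts 1/10 s, in which the tool goes at most 50 mm and 8.59 degrees, less where a joint would pass 70% of its speed; a pose out of reach is approached as far as the arm can. A call with a gripper value outside its range is refused whole. "claw" is the finger opening in cm, from 0 to 8.7, set as the call begins (left out, the last holds). The fingers move at their own pace and stop on an object; the grip force is fixed at half the most. Time passes only in rows, so rows that repeat a pose let the fingers close. It gives the time, the measured TCP pose, the force and the opening at its end, in the units of the state.
- observe(): the state, without advancing time (a new reading comes with each control period).
- camera(name): name is "side" or "top" or "wrist"; returns a dict with "pixels" (400x640x3 uint8, red, green, blue), "depth" (400x640 float32, m along the optical axis (not along the pixel's ray), 0 where there is no reading), "intrinsics" (3x3 intrinsics, pixels), "R" (3x3) and "t" (3): a world point X has camera coordinates R X + t. Camera axes: x right, y down, z forward; pixel columns grow to the right and rows downward; lengths in m; the calibration is good to about 2 mm. A picture is of the moment at which its call begins.
- job_done(): hands the job in, once; it reports no verdict.
The state is a dict: "t": time; "joints": joint angles; "qvel": joint speeds; "joint_efforts": joint torques, N m; "ee_pos": TCP position; "orientation": TCP orientation; "ft_force": force on the tool from outside, world axes, zero at the start; "ft_torque": the same for the moment, N m; "grip_width": finger opening in m.
Only numpy, scipy, OpenCV 4.12 (cv2) and the standard library are available. Lean on these libraries where they do the work, as an engineer would, in place of code of your own. Each camera call takes 0.05 s, during which the arm holds its last target.

## Working session

There is one attempt and no reset: what is moved stays moved. The work goes in short steps, Python scripts to look and compute and a tool call to move; the robot and the scene stay as the last step left them, time stands still between calls to the robot, and variables do not carry over. Pictures are saved under pics/ and viewed, and the job is handed in when it is done.

Besides the shell and the picture viewer there is one more tool, called after ">>>" as name([rows], argument=value, ...), one row to a line, values as JSON. play_rows: Moves the arm, as the interface text tells. Its arguments: {"type":"object","properties":{"moves":{"type":"array"},"claw":{"type":"number"}},"required":["moves"]}

```bash
mkdir -p pics; ls
python3 - <<'E'
from cell import *
import cv2,numpy as np
s=observe();print({k:np.round(v,3) for k,v in s.items()})
for n in("top","side","wrist"):
    c=camera(n);np.savez(f"{n}0.npz",**c);cv2.imwrite(f"pics/{n}0.png",c["pixels"][:,:,::-1]);print(n,c["intrinsics"].round(1).tolist(),(-c["R"].T@c["t"]).round(3),c["R"].round(2).tolist())
E
```

```text
pics
{'t': np.float64(0.0), 'joints': array([-1.238,  0.221,  1.528, -0.   ,  1.395, -0.126]), 'qvel': array([-0.001, -0.001,  0.   ,  0.002,  0.001,  0.001]), 'joint_efforts': array([-1.0000e-03, -4.9462e+01, -3.8738e+01,  7.0000e-02,  5.7000e-02,
       -0.0000e+00]), 'ee_pos': array([ 0.277, -0.56 ,  0.221]), 'orientation': array([-1.391,  0.866, -0.864]), 'ft_force': array([0.345, 0.057, 0.291]), 'ft_torque': array([ 0.008, -0.018, -0.004]), 'grip_width': np.float64(0.087)}
top [[381.0, 0.0, 319.3], [0.0, 381.0, 197.3], [0.0, 0.0, 1.0]] [0.365 0.004 0.944] [[-0.04, -1.0, 0.0], [-0.98, 0.04, -0.22], [0.22, -0.01, -0.98]]
side [[416.4, 0.0, 326.3], [0.0, 416.4, 205.9], [0.0, 0.0, 1.0]] [0.05  0.8   0.899] [[-0.85, -0.52, 0.01], [-0.35, 0.56, -0.75], [0.39, -0.64, -0.66]]
wrist [[275.7, 0.0, 320.6], [0.0, 275.7, 194.9], [0.0, 0.0, 1.0]] [ 0.349 -0.525  0.384] [[0.44, -0.9, -0.0], [-0.86, -0.42, 0.29], [-0.26, -0.13, -0.96]]
```

View pics/top0.png

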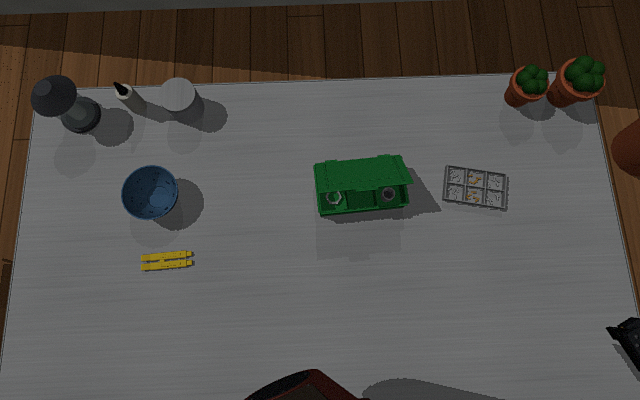

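View pics/side0.png

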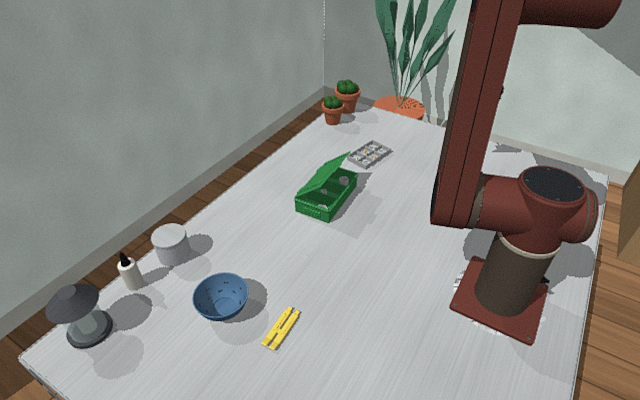

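View pics/wrist0.png

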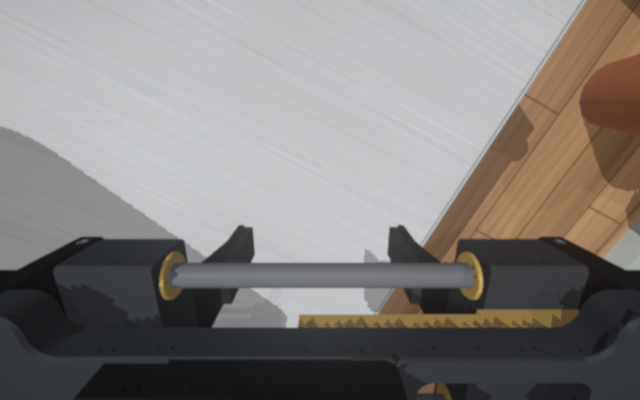

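The top view shows the caddy at about (362,185) with its door part-open, the bowl at (150,192), the tray at (475,187) and the levers at (167,261). Two steel things show in the end bays, at (333,198) and (388,194). Next I'll measure with depth and zoom in.

```bash
cat > h.py <<'E'
import numpy as np,cv2
def pts(c):
    d=c["depth"];v,u=np.indices(d.shape);K=c["intrinsics"]
    p=np.stack([(u-K[0,2])/K[0,0]*d,(v-K[1,2])/K[1,1]*d,d],-1)
    return (p-c["t"])@c["R"]
def green(c):
    h=cv2.cvtColor(c["pixels"],cv2.COLOR_RGB2HSV)
    return (h[...,0]>45)&(h[...,0]<80)&(h[...,1]>120)&(c["depth"]>0)
def ray(c,u,v,z):
    o=-c["R"].T@c["t"];d=c["R"].T@np.linalg.inv(c["intrinsics"])@[u,v,1];return o+d*(z-o[2])/d[2]
E
python3 - <<'E'
from h import *
for n,b in(("top",(300,140,425,230)),("side",(285,140,365,230))):
    c=dict(np.load(n+"0.npz"));P=pts(c);m=green(c);x0,y0,x1,y1=b
    k=np.zeros_like(m);k[y0:y1,x0:x1]=1;m&=k
    p=P[m];print(n,m.sum(),p.min(0).round(3),p.max(0).round(3))
    hi=p[p[:,2]>.075]; 
    # door plane
    q=hi;
    for _ in range(5):
        ctr=q.mean(0);u,s,vt=np.linalg.svd(q-ctr);nn=vt[2];q=hi[abs((hi-ctr)@nn)<.004]
    nn=nn*np.sign(nn[2]);print("door n",nn.round(3),"angle",np.arccos(nn[2]).round(3),"yaw",np.arctan2(-nn[1],-nn[0]).round(3),"alt",np.arctan2(nn[1],nn[0]).round(3),len(q),"zmax",q[:,2].max())
    # top edge points
    t=q[q[:,2]>np.percentile(q[:,2],80)];print("yrange",q[q[:,1].argmin()].round(3),q[q[:,1].argmax()].round(3))
    # rim pts
    r=p[(p[:,2]>.045)&(p[:,2]<.06)]
    rect=cv2.minAreaRect(r[:,:2].astype(np.float32));print(rect);print(cv2.boxPoints(rect).round(3).tolist())
    im=c["pixels"][y0-10:y1+10,x0-10:x1+10,::-1];cv2.imwrite(f"pics/{n}z.png",cv2.resize(im,None,fx=5,fy=5,interpolation=cv2.INTER_CUBIC))
E
```

```text
top 4561 [ 0.522 -0.215 -0.003] [0.664 0.007 0.143]
door n [0.63  0.045 0.775] angle 0.684 yaw -3.07 alt 0.072 2335 zmax 0.14325538982901978
yrange [ 0.577 -0.209  0.13 ] [0.611 0.002 0.086]
((0.5932919979095459, -0.10353931039571762), (0.13079127669334412, 0.21739453077316284), 4.168590545654297)
[[0.5199999809265137, 0.0], [0.5360000133514404, -0.21699999272823334], [0.6660000085830688, -0.2070000022649765], [0.6510000228881836, 0.009999999776482582]]
side 2230 [ 0.521 -0.214 -0.003] [0.66  0.01  0.144]
door n [0.629 0.049 0.776] angle 0.682 yaw -3.064 alt 0.078 508 zmax 0.14354990772244847
yrange [ 0.568 -0.201  0.135] [0.615 0.005 0.084]
((0.5907886028289795, -0.10175710916519165), (0.13042542338371277, 0.2182379961013794), 3.8292524814605713)
[[0.5180000066757202, 0.003000000026077032], [0.5329999923706055, -0.2150000035762787], [0.6629999876022339, -0.20600000023841858], [0.6489999890327454, 0.010999999940395355]]
```

View pics/topz.png

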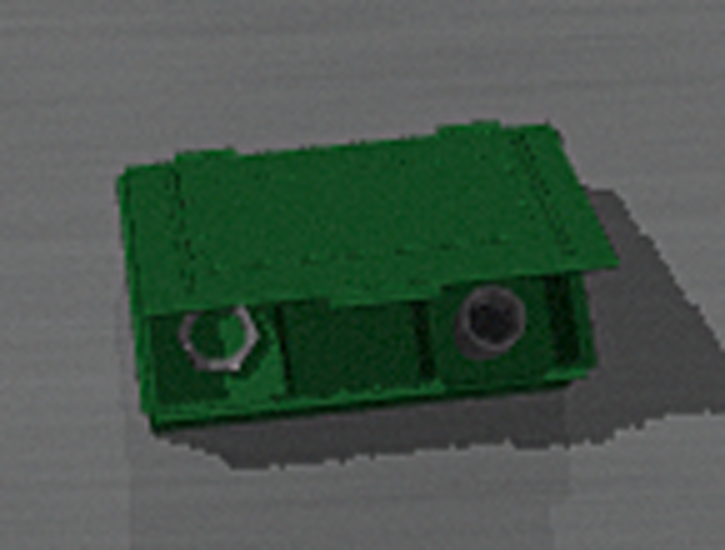

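View pics/sidez.png

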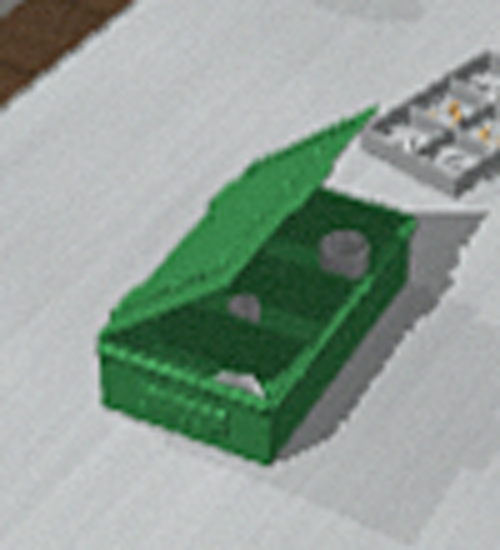

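Layout: the large socket is in the −y (right-hand) bay, the small socket is in the middle bay, and the locknut is on the left. The door is at about 0.69 rad and the caddy yaw is about 0.07. Next I'll work out the frame and the approach numbers.

```bash
cat >> h.py <<'E'
from scipy.spatial.transform import Rotation as R
psi=.071;ex=np.array([np.cos(psi),np.sin(psi),0]);ey=np.array([-np.sin(psi),np.cos(psi),0])
def rel(s,X):
    return 100*R.from_rotvec(s["orientation"]).as_matrix().T@(np.array(X)-s["ee_pos"])
E
python3 - <<'E'
from h import *
from cell import observe
for n,b in(("top",(300,140,425,230)),("side",(285,140,365,230))):
    c=dict(np.load(n+"0.npz"));P=pts(c);m=green(c);x0,y0,x1,y1=b
    k=np.zeros_like(m);k[y0:y1,x0:x1]=1;m&=k;p=P[m]
    a=p@ex;bb=p@ey;z=p[:,2]
    d=z>.075
    print(n,"door free max z",z.max(),"a at tip",np.percentile(a[z>.135],[2,10,50]).round(4),"b range door",np.percentile(bb[d],[.5,99.5]).round(4),"rim near a",np.percentile(a[(z>.048)&(z<.058)],[.5,2,5]).round(4),"all",np.percentile(a,[.3,1,99,99.7]).round(4))
    A=np.c_[a[d],np.ones(d.sum())];print("door line z=ka+c",np.linalg.lstsq(A,z[d],rcond=None)[0])
c=dict(np.load("top0.npz"))
for u,v,z in((388,194.4,.049),(334,197,.015)):
    X=ray(c,u,v,z);print(X.round(4),X@ex,X@ey)
s=observe();print(R.from_rotvec(s["orientation"]).as_matrix().round(3))
E
```

```text
top door free max z 0.14325538982901978 a at tip [0.546  0.5468 0.5528] b range door [-0.2487 -0.042 ] rim near a [0.5192 0.5195 0.5197] all [0.5196 0.5202 0.6449 0.648 ]
door line z=ka+c [-0.81261709  0.58642114]
side door free max z 0.14354990772244847 a at tip [0.5456 0.5471 0.5528] b range door [-0.2352 -0.039 ] rim near a [0.5175 0.518  0.5189] all [0.5183 0.5191 0.6415 0.6447]
door line z=ka+c [-0.81158059  0.58595099]
[ 0.5648 -0.1694  0.049 ] 0.5513290367100682 -0.2090126839333645
[ 0.5706 -0.0406  0.015 ] 0.5662752679921362 -0.08098311607897363
[[ 0.443 -0.001  0.897]
 [-0.897  0.001  0.443]
 [-0.002 -1.     0.   ]]
```

Run:
```python
from h import *
from cell import observe
s=observe()
for a,z in((.40,.22),(.50,.22),(.50,.117)):
    X=a*ex-.144*ey;X[2]=z;print(X.round(3),rel(s,X).round(2))
th=.684
print("arc, rel to a=.50 z=.117: tz, ty")
for th in np.arange(.684,1.96,.1):
    t=min(th,1.57);z=.0555+.129*np.sin(t)-.02
    a=.639-.129*np.cos(th)-.0095 if th<1.57 else .639-(z-.0555)/np.tan(th)-.0095
    print(round(th,2),round(100*(a-.50),2),round(-100*(z-.117),2))
```

```text
[ 0.409 -0.115  0.22 ] [-33.99   0.22  31.58]
[ 0.509 -0.108  0.22 ] [-30.21   0.22  40.84]
[ 0.509 -0.108  0.117] [-30.2   10.52  40.83]
arc, rel to a=.50 z=.117: tz, ty
0.68 2.95 -0.0
0.78 3.82 -0.96
0.88 4.77 -1.83
0.98 5.81 -2.59
1.08 6.92 -3.25
1.18 8.08 -3.8
1.28 9.3 -4.22
1.38 10.55 -4.53
1.48 11.83 -4.7
1.58 13.09 -4.75
1.68 14.19 -4.75
1.78 15.31 -4.75
1.88 16.48 -4.75
```

>>> play_rows([
  {"tx": -8.5, "ty": 0.2, "tz": 8, "roll": 6},
  {"tx": -17, "ty": 0.2, "tz": 16, "roll": 12},
  {"tx": -25.5, "ty": 0.2, "tz": 24, "roll": 18},
  {"tx": -34, "ty": 0.2, "tz": 31.6, "roll": 22.2},
  {"tx": -34, "ty": 0.2, "tz": 31.6, "roll": 22.2},
  {"tx": -34, "ty": 0.2, "tz": 31.6, "roll": 22.2},
  {"tx": -34, "ty": 0.2, "tz": 31.6, "roll": 22.2},
  {"tx": -34, "ty": 0.2, "tz": 31.6, "roll": 22.2},
  {"tx": -34, "ty": 0.2, "tz": 31.6, "roll": 22.2},
  {"tx": -34, "ty": 0.2, "tz": 31.6, "roll": 22.2},
  {"tx": -34, "ty": 0.2, "tz": 31.6, "roll": 22.2},
  {"tx": -34, "ty": 0.2, "tz": 31.6, "roll": 22.2},
], claw=0)

```text
t: 1.35
ee_pos: [0.4094, -0.1157, 0.2204]
orientation: [-1.243, 1.156, -1.156]
ft_force: [1.0, -0.8, -0.1]
grip_width: 0.0025
```

Run:
```python
from h import *
from cell import *
s=observe();print(s["t"],s["ee_pos"],s["grip_width"],s["ft_force"].round(2));print(R.from_rotvec(s["orientation"]).as_matrix().round(3))
X=.50*ex-.144*ey;X[2]=.117;print(rel(s,X))
c=camera("wrist");cv2.imwrite("pics/w1.png",c["pixels"][:,:,::-1])
```

```text
1.35 [ 0.40941984 -0.11569678  0.22043554] 0.0025339722265676004 [ 1.04 -0.84 -0.11]
[[ 0.072 -0.     0.997]
 [-0.997 -0.     0.072]
 [ 0.    -1.    -0.   ]]
[-0.0347481  10.34006987  9.98557406]
```

View pics/w1.png

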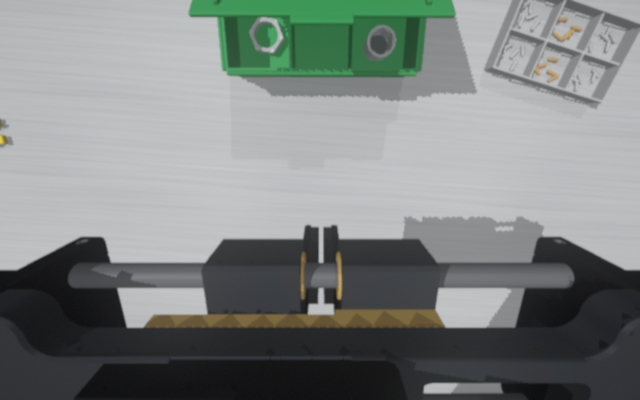

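The wrist view shows the gripper square to the caddy, with the tab straight ahead. The nut is at (267,36) and the large socket at (380,42). I'll go down, then forward.

>>> play_rows([
  {"ty": 3.5, "tz": 1},
  {"ty": 7, "tz": 3},
  {"ty": 10.3, "tz": 6},
  {"ty": 10.3, "tz": 9},
  {"ty": 10.3, "tz": 10},
  {"ty": 10.3, "tz": 10},
  {"ty": 10.3, "tz": 10},
])

```text
invalid input at $.moves[0]: expected keys tx, ty, tz, roll
```

>>> play_rows([
  {"tz": 0.5},
  {"tz": 1},
  {"tz": 1.5},
  {"tz": 2},
  {"tz": 2.4},
  {"tz": 2.7},
  {"tz": 3.0, "ty": -0.1},
  {"tz": 3.2, "ty": -0.3},
  {"tz": 3.4, "ty": -0.5},
])

```text
invalid input at $.moves[0]: expected keys tx, ty, tz, roll
```

>>> play_rows([
  {"tx": 0, "ty": 3.5, "tz": 1, "roll": 0},
  {"tx": 0, "ty": 7, "tz": 3, "roll": 0},
  {"tx": 0, "ty": 10.3, "tz": 6, "roll": 0},
  {"tx": 0, "ty": 10.3, "tz": 9, "roll": 0},
  {"tx": 0, "ty": 10.3, "tz": 10, "roll": 0},
  {"tx": 0, "ty": 10.3, "tz": 10, "roll": 0},
  {"tx": 0, "ty": 10.3, "tz": 10, "roll": 0},
])

```text
t: 2.1
ee_pos: [0.5088, -0.1093, 0.118]
orientation: [-1.242, 1.157, -1.157]
ft_force: [0.3, 0.6, 0.7]
grip_width: 0.0005
```

>>> play_rows([
  {"tx": 0, "ty": 0, "tz": 0.5, "roll": 0},
  {"tx": 0, "ty": 0, "tz": 1, "roll": 0},
  {"tx": 0, "ty": 0, "tz": 1.5, "roll": 0},
  {"tx": 0, "ty": 0, "tz": 2, "roll": 0},
  {"tx": 0, "ty": 0, "tz": 2.4, "roll": 0},
  {"tx": 0, "ty": 0, "tz": 2.7, "roll": 0},
  {"tx": 0, "ty": -0.1, "tz": 3.0, "roll": 0},
  {"tx": 0, "ty": -0.3, "tz": 3.2, "roll": 0},
  {"tx": 0, "ty": -0.5, "tz": 3.4, "roll": 0},
])

```text
t: 3.0
ee_pos: [0.543, -0.1059, 0.1225]
orientation: [-1.243, 1.157, -1.156]
ft_force: [-2.6, 0.5, -0.9]
grip_width: 0.0003
```

Run:
```python
from h import *
from cell import *
s=observe();print(s["t"],s["ee_pos"].round(4),s["ft_force"].round(2),s["ee_pos"]@ex)
c=camera("side");np.savez("side2.npz",**c);cv2.imwrite("pics/s2.png",cv2.resize(c["pixels"][90:270,240:480,::-1],None,fx=3.3,fy=3.3))
```

```text
3.0 [ 0.543  -0.1059  0.1225] [-2.59  0.54 -0.92] 0.5341372702812186
```

View pics/s2.png

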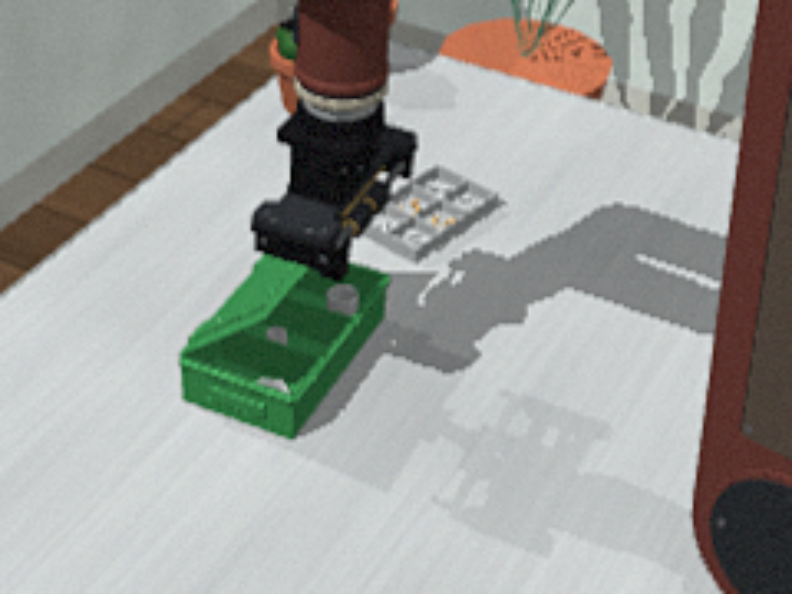

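The fingertips are on the tab with about 2.7 N, and the caddy hasn't moved. I'll follow the door's arc.

>>> play_rows([
  {"tx": 0, "ty": -0.4, "tz": 0.4, "roll": 0},
  {"tx": 0, "ty": -0.9, "tz": 0.9, "roll": 0},
  {"tx": 0, "ty": -1.3, "tz": 1.4, "roll": 0},
  {"tx": 0, "ty": -1.7, "tz": 1.9, "roll": 0},
  {"tx": 0, "ty": -2.1, "tz": 2.4, "roll": 0},
  {"tx": 0, "ty": -2.5, "tz": 3.0, "roll": 0},
  {"tx": 0, "ty": -2.8, "tz": 3.5, "roll": 0},
  {"tx": 0, "ty": -3.1, "tz": 4.1, "roll": 0},
  {"tx": 0, "ty": -3.3, "tz": 4.7, "roll": 0},
])

```text
t: 3.95
ee_pos: [0.5908, -0.1027, 0.156]
orientation: [-1.242, 1.156, -1.157]
ft_force: [-1.5, -0.2, 1.0]
grip_width: 0.0005
```

Run:
```python
from h import *
from cell import *
s=observe();print(s["t"],s["ee_pos"].round(4),s["ft_force"].round(2),s["ee_pos"]@ex)
c=camera("side");np.savez("side3.npz",**c);cv2.imwrite("pics/s3.png",cv2.resize(c["pixels"][90:270,240:480,::-1],None,fx=3.3,fy=3.3))
p=pts(c)[green(c)];p=p[p[:,2]<.2];r=p[(p[:,2]>.045)&(p[:,2]<.058)];print(np.percentile(r@ex,[.5,2,5]))
```

```text
3.95 [ 0.5908 -0.1027  0.156 ] [-1.53 -0.21  1.03] 0.5820314611540062
[0.51829025 0.51890007 0.5196683 ]
```

View pics/s3.png

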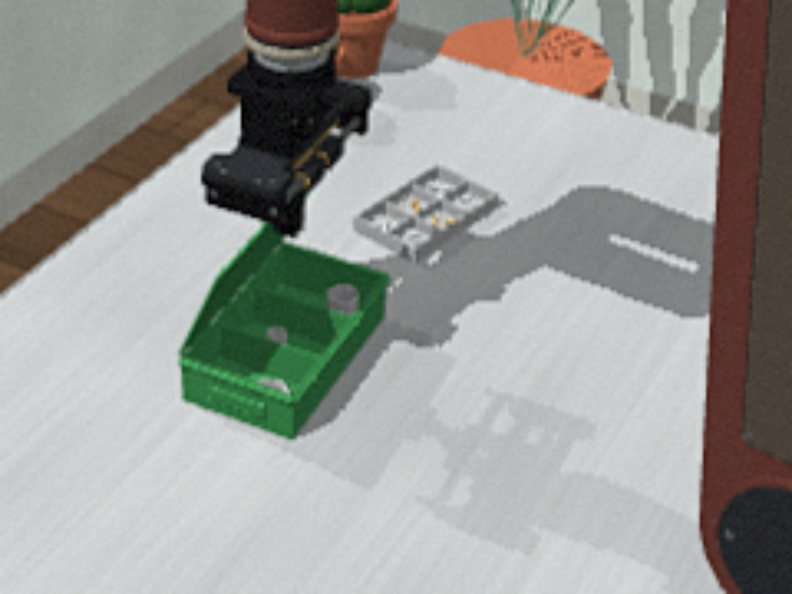

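The door has followed and the caddy hasn't moved (near rim a = 0.518, same as before). I'll carry on past upright.

>>> play_rows([
  {"tx": 0, "ty": -0.2, "tz": 0.6, "roll": 0},
  {"tx": 0, "ty": -0.4, "tz": 1.2, "roll": 0},
  {"tx": 0, "ty": -0.6, "tz": 1.8, "roll": 0},
  {"tx": 0, "ty": -0.7, "tz": 2.4, "roll": 0},
  {"tx": 0, "ty": -0.8, "tz": 3.0, "roll": 0},
  {"tx": 0, "ty": -0.9, "tz": 3.6, "roll": 0},
  {"tx": 0, "ty": -0.9, "tz": 4.2, "roll": 0},
  {"tx": 0, "ty": -0.9, "tz": 4.8, "roll": 0},
  {"tx": 0, "ty": -0.9, "tz": 5.4, "roll": 0},
  {"tx": 0, "ty": -0.9, "tz": 6.0, "roll": 0},
  {"tx": 0, "ty": -0.9, "tz": 6.5, "roll": 0},
  {"tx": 0, "ty": -0.9, "tz": 7.0, "roll": 0},
])

```text
t: 5.2
ee_pos: [0.6601, -0.0976, 0.1642]
orientation: [-1.242, 1.157, -1.156]
ft_force: [-1.3, -0.2, -0.4]
grip_width: 0.0005
```

```bash
cat > look.py <<'E'
import sys
from h import *
from cell import *
s=observe();print(s["t"],s["ee_pos"].round(4),s["ft_force"].round(2),s["ee_pos"]@ex)
c=camera("side");n=sys.argv[1];np.savez(f"side{n}.npz",**c);cv2.imwrite(f"pics/s{n}.png",cv2.resize(c["pixels"][90:270,240:480,::-1],None,fx=3.3,fy=3.3))
p=pts(c)[green(c)];p=p[(p[:,2]<.2)&(abs(p@ex-.6)<.12)&(abs(p@ey+.144)<.13)];r=p[(p[:,2]>.045)&(p[:,2]<.058)];print("rim",np.percentile(r@ex,[.5,2,5]))
d=p[(p[:,2]>.075)&(p@ex>.58)];k=np.polyfit(d[:,2],d@ex,1);print("door angle",np.pi/2+np.arctan(k[0]),k,d[:,2].max())
E
python3 look.py 4
```

```text
5.2 [ 0.6601 -0.0976  0.1642] [-1.3  -0.24 -0.45] 0.6515252909933505
rim [0.51783148 0.51832557 0.51907584]
door angle 1.7373036714798253 [0.16806339 0.63477603] 0.1984799522232972
```

View pics/s4.png

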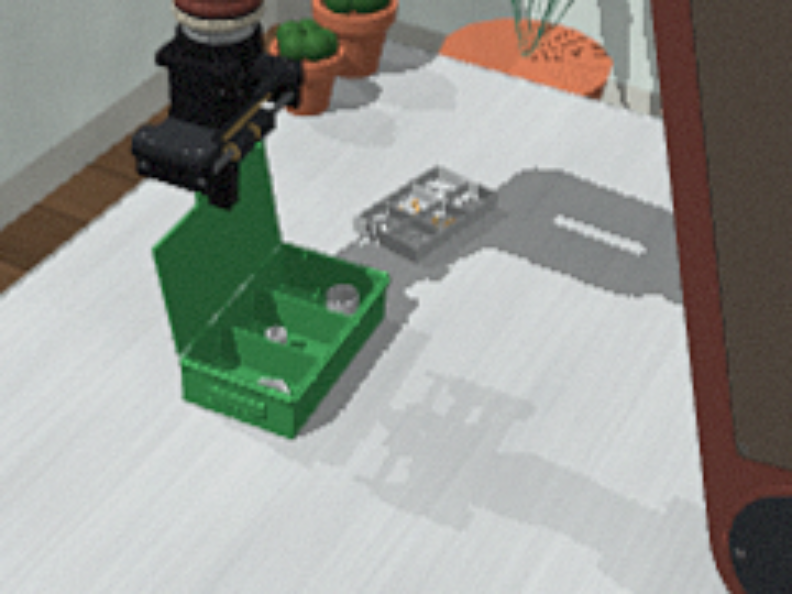

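The door is at about 1.74 rad with roughly 2 cm left to push. I'll go slowly so I feel the stop.

>>> play_rows([
  {"tx": 0, "ty": 0, "tz": 0.3, "roll": 0},
  {"tx": 0, "ty": 0, "tz": 0.6, "roll": 0},
  {"tx": 0, "ty": 0, "tz": 0.9, "roll": 0},
  {"tx": 0, "ty": 0, "tz": 1.2, "roll": 0},
  {"tx": 0, "ty": 0, "tz": 1.4, "roll": 0},
  {"tx": 0, "ty": 0, "tz": 1.6, "roll": 0},
  {"tx": 0, "ty": 0, "tz": 1.6, "roll": 0},
])

```text
t: 5.95
ee_pos: [0.6762, -0.0965, 0.1646]
orientation: [-1.242, 1.156, -1.157]
ft_force: [-0.8, -0.0, -0.1]
grip_width: 0.0004
```

```bash
python3 look.py 5
```

```text
5.95 [ 0.6762 -0.0965  0.1646] [-0.82 -0.02 -0.06] 0.6676212710990197
rim [0.51815516 0.51853135 0.51949072]
door angle 1.8711203351080583 [0.3096913  0.62700755] 0.1983930725958257
```

>>> play_rows([
  {"tx": 0, "ty": 0, "tz": 0.15, "roll": 0},
  {"tx": 0, "ty": 0, "tz": 0.3, "roll": 0},
  {"tx": 0, "ty": 0, "tz": 0.4, "roll": 0},
])

```text
t: 6.3
ee_pos: [0.6799, -0.0962, 0.1645]
orientation: [-1.242, 1.157, -1.156]
ft_force: [-1.8, -1.0, -0.1]
grip_width: 0.0002
```

>>> play_rows([
  {"tx": 0, "ty": 0, "tz": 0.1, "roll": 0},
  {"tx": 0, "ty": 0, "tz": 0.2, "roll": 0},
])

```text
t: 6.5
ee_pos: [0.6819, -0.0961, 0.1645]
orientation: [-1.242, 1.157, -1.156]
ft_force: [-1.5, -1.7, -0.4]
grip_width: 0.0
```

```bash
python3 look.py 6
```

```text
6.5 [ 0.6819 -0.0961  0.1645] [-1.45 -1.66 -0.42] 0.6733584656978523
rim [0.51795763 0.51886162 0.51952426]
door angle 1.922601049883773 [0.36707504 0.62342675] 0.1997418990846818
```

>>> play_rows([
  {"tx": 0, "ty": 0, "tz": 0.1, "roll": 0},
  {"tx": 0, "ty": 0, "tz": 0.2, "roll": 0},
])

```text
t: 6.75
ee_pos: [0.6839, -0.096, 0.1645]
orientation: [-1.242, 1.157, -1.156]
ft_force: [-3.0, -0.3, -0.6]
grip_width: 0.0001
```

>>> play_rows([
  {"tx": 0, "ty": 0, "tz": 0.1, "roll": 0},
  {"tx": 0, "ty": 0, "tz": 0.1, "roll": 0},
])

```text
t: 6.95
ee_pos: [0.6842, -0.096, 0.1643]
orientation: [-1.243, 1.158, -1.156]
ft_force: [-4.9, 0.1, 0.9]
grip_width: 0.0005
```

```bash
python3 look.py 7
```

```text
6.95 [ 0.6842 -0.096   0.1643] [-4.88  0.08  0.89] 0.6756898969401531
rim [0.51795881 0.51875833 0.51980705]
door angle 1.9353587354813784 [0.38162066 0.62288967] 0.19557917496402044
```

The force has risen to 4.9 N with no further travel, so the door is at its stop. The caddy hasn't moved. I'll back off, rise, and look at the sockets.

>>> play_rows([
  {"tx": 0, "ty": 0, "tz": -1, "roll": 0},
  {"tx": 0, "ty": 0, "tz": -3, "roll": 0},
  {"tx": 0, "ty": -2, "tz": -7, "roll": 0},
  {"tx": 0, "ty": -5, "tz": -12, "roll": 0},
  {"tx": 0, "ty": -9, "tz": -17, "roll": 0},
  {"tx": 0, "ty": -12, "tz": -20, "roll": 0},
  {"tx": 0, "ty": -12, "tz": -20, "roll": 0},
  {"tx": 0, "ty": -12, "tz": -20, "roll": 0},
  {"tx": 0, "ty": -12, "tz": -20, "roll": 0},
])

```text
t: 7.9
ee_pos: [0.4857, -0.1102, 0.2846]
orientation: [-1.241, 1.155, -1.158]
ft_force: [0.1, -0.0, 0.4]
grip_width: 0.0003
```

```bash
python3 look.py 8
python3 - <<'E'
from h import *
from cell import *
for n in("top","wrist"):
    c=camera(n);np.savez(n+"8.npz",**c);im=c["pixels"][:,:,::-1]
    if n=="top": im=cv2.resize(im[120:240,280:440],None,fx=5,fy=5,interpolation=cv2.INTER_CUBIC)
    cv2.imwrite(f"pics/{n}8.png",im)
E
```

```text
7.9 [ 0.4857 -0.1102  0.2846] [ 0.12 -0.05  0.43] 0.4766729627960169
rim [0.51755581 0.51868345 0.51947   ]
door angle 1.95016427920898 [0.39868003 0.62084184] 0.17431985352042598
```

View pics/top8.png

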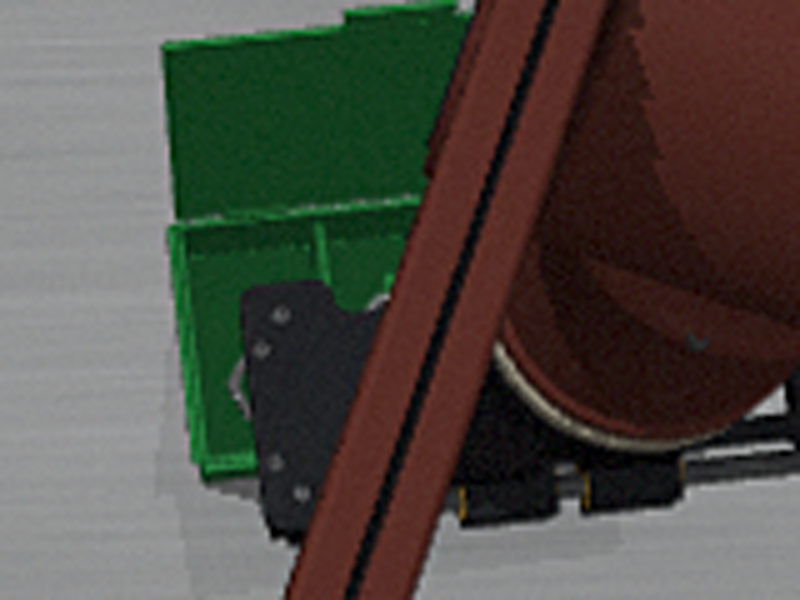

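View pics/wrist8.png

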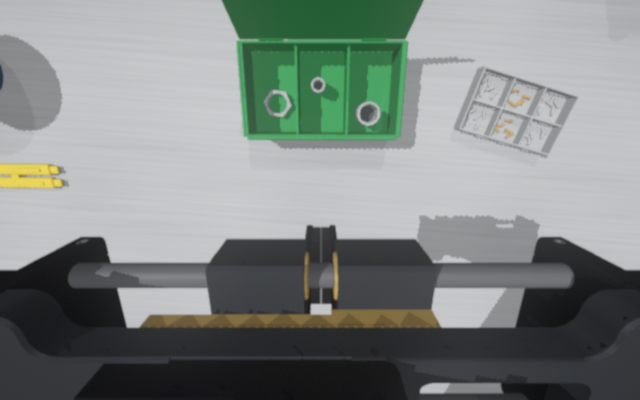

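View pics/s8.png

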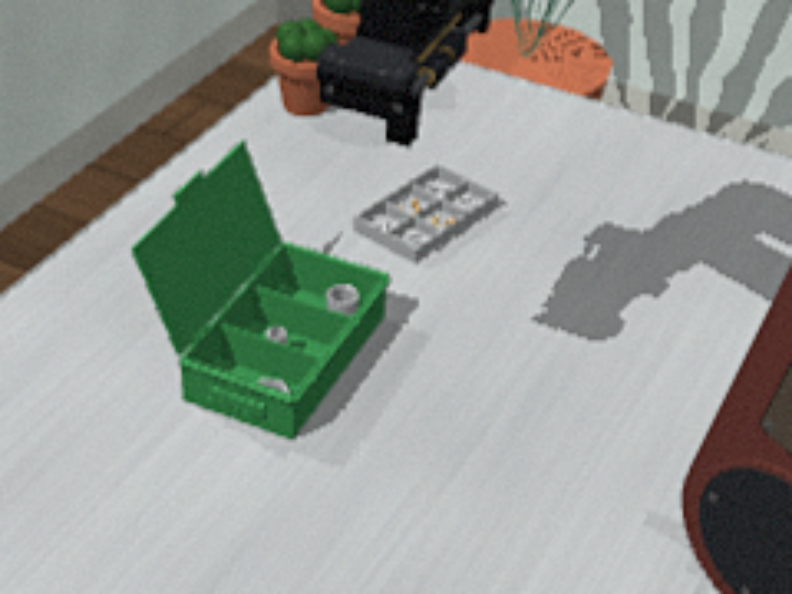

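The door measures 1.95, all three bays are visible, and the caddy hasn't moved. In the wrist view the large socket's mouth is at about (368,112). I'll fix its rim from two views.

Run:
```python
from h import *
from cell import observe
for n,(x0,y0,x1,y1) in(("wrist8",(350,92,390,134)),("side8",(333,166,356,190)),("top0",(376,184,400,206))):
    c=dict(np.load(n+".npz"));P=pts(c)[y0:y1,x0:x1]
    im=c["pixels"][y0:y1,x0:x1]
    h=cv2.cvtColor(im,cv2.COLOR_RGB2HSV)
    m=(h[...,1]<70)&(P[...,2]>.041)&(P[...,2]<.055)&(P[...,2]>0)
    v,u=np.nonzero(m);pt=np.c_[u+x0,v+y0].astype(np.float32)
    (cx,cy),r=cv2.minEnclosingCircle(pt);q=P[m]
    b=cv2.boundingRect(pt)
    (wx,wy),wr=cv2.minEnclosingCircle(q[:,:2].astype(np.float32))
    print(n,m.sum(),cx,cy,r,b,"ray",ray(c,cx,cy,.049).round(4),"cloud circ",round(wx,4),round(wy,4),round(wr,4),np.median(q[:,2]).round(4))
    cv2.imwrite(f"pics/m_{n}.png",cv2.resize(np.hstack([im[...,::-1],np.dstack([m*255]*3).astype(np.uint8)]),None,fx=8,fy=8,interpolation=0))
s=observe();X=np.array([.5635,-.169,.079]);print(rel(s,X),s["ee_pos"])
```

```text
wrist8 184 368.1898193359375 112.79629516601562 11.934481620788574 (357, 101, 23, 24) ray [ 0.5683 -0.1698  0.049 ] cloud circ 0.5682 -0.1702 0.016 0.047
side8 47 341.5 175.5 8.631438255310059 (339, 167, 10, 18) ray [ 0.5804 -0.1793  0.049 ] cloud circ 0.5797 -0.1776 0.0447 0.0455
top0 57 388.0 193.46153259277344 6.538567543029785 (382, 187, 13, 14) ray [ 0.5671 -0.1695  0.049 ] cloud circ 0.5683 -0.1701 0.0158 0.046
[ 6.48494433 20.37213912  7.40314382] [ 0.48541553 -0.10983414  0.28293805]
```

View pics/m_wrist8.png

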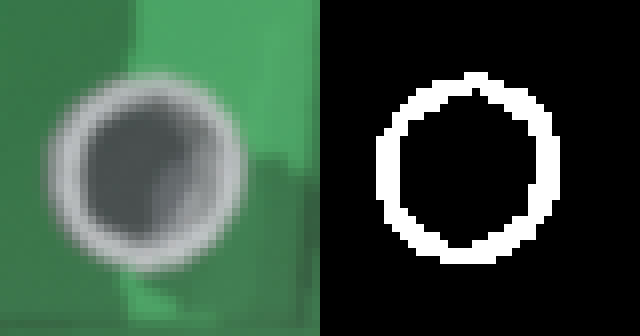

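The wrist and top views agree on (0.568, −0.170) with radius 16 mm. The side mask was clipped, so I'm leaving it out.

>>> play_rows([
  {"tx": 3, "ty": 0, "tz": 3.5, "roll": 0},
  {"tx": 6, "ty": 2, "tz": 7, "roll": 0},
  {"tx": 6.5, "ty": 5, "tz": 7.9, "roll": 0},
  {"tx": 6.5, "ty": 8, "tz": 7.9, "roll": 0},
  {"tx": 6.5, "ty": 11, "tz": 7.9, "roll": 0},
  {"tx": 6.5, "ty": 14, "tz": 7.9, "roll": 0},
  {"tx": 6.5, "ty": 15.5, "tz": 7.9, "roll": 0},
  {"tx": 6.5, "ty": 16, "tz": 7.9, "roll": 0},
  {"tx": 6.5, "ty": 16, "tz": 7.9, "roll": 0},
  {"tx": 6.5, "ty": 16, "tz": 7.9, "roll": 0},
])

```text
t: 9.05
ee_pos: [0.5699, -0.1697, 0.126]
orientation: [-1.241, 1.154, -1.158]
ft_force: [0.6, 0.4, 0.3]
grip_width: 0.0003
```

```bash
python3 look.py 9
python3 - <<'E'
from h import *
from cell import observe
for i in range(3):
    s=observe();print(rel(s,[.568,-.170,.079]).round(2))
E
```

```text
9.05 [ 0.5699 -0.1697  0.126 ] [0.6  0.42 0.26] 0.556405918018489
rim [0.51769243 0.51831641 0.51974113]
door angle 1.9481567953644858 [0.39635532 0.62119905] 0.17684313504212715
[-0.    4.74 -0.22]
[-0.    4.74 -0.22]
[-0.    4.74 -0.22]
```

View pics/s9.png

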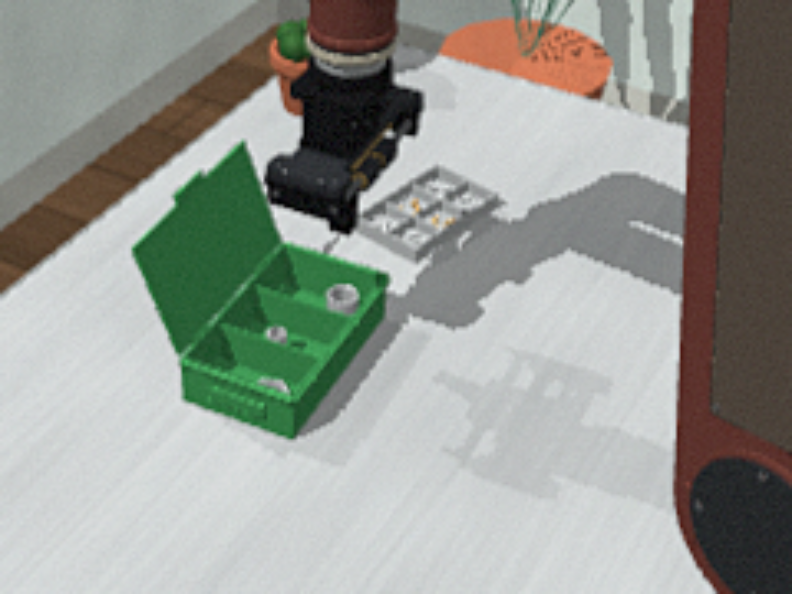

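>>> play_rows([
  {"tx": 0, "ty": 1.2, "tz": -0.1, "roll": 0},
  {"tx": 0, "ty": 2.4, "tz": -0.1, "roll": 0},
  {"tx": 0, "ty": 3.6, "tz": -0.1, "roll": 0},
  {"tx": 0, "ty": 4.3, "tz": -0.1, "roll": 0},
  {"tx": 0, "ty": 4.6, "tz": -0.1, "roll": 0},
  {"tx": 0, "ty": 4.6, "tz": -0.1, "roll": 0},
])

```text
t: 9.7
ee_pos: [0.5673, -0.1692, 0.0776]
orientation: [-1.243, 1.158, -1.155]
ft_force: [-1.3, -0.6, 0.5]
grip_width: 0.0004
```

```bash
python3 look.py 10;  python3 - <<'E'
from h import *
from cell import observe
s=observe();print(rel(s,[.568,-.170,.079]).round(2))
E
```

```text
9.7 [ 0.5673 -0.1692  0.0776] [-1.32 -0.58  0.51] 0.5538641150430401
rim [0.51791466 0.51853086 0.51948156]
door angle 1.9464642874645115 [0.39439823 0.62136779] 0.17712241117109528
[ 0.06 -0.07  0.02]
```

View pics/s10.png

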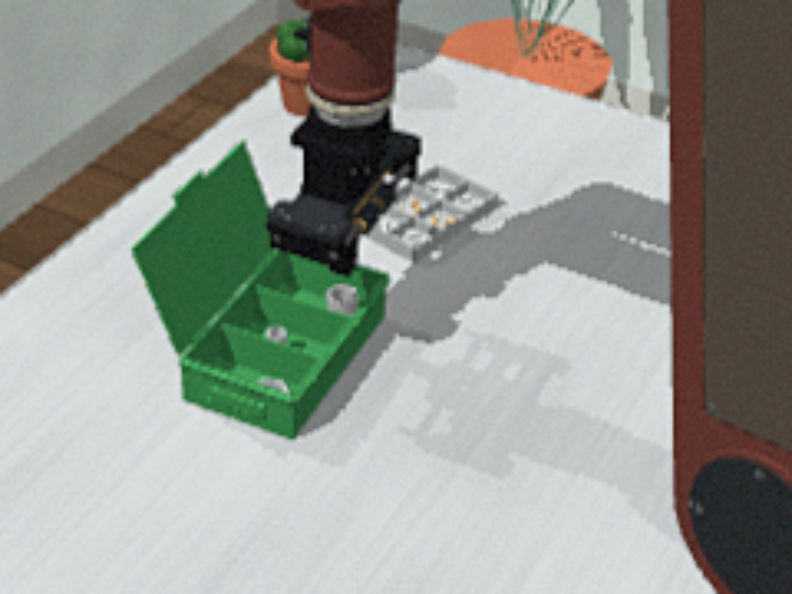

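The fingertips are over the large socket at z ≈ 0.078–0.079, clear of everything. I'll hold there for 3.6 s.

>>> play_rows([
  {"tx": 0, "ty": 0, "tz": 0, "roll": 0},
  {"tx": 0, "ty": 0, "tz": 0, "roll": 0},
  {"tx": 0, "ty": 0, "tz": 0, "roll": 0},
  {"tx": 0, "ty": 0, "tz": 0, "roll": 0},
  {"tx": 0, "ty": 0, "tz": 0, "roll": 0},
  {"tx": 0, "ty": 0, "tz": 0, "roll": 0},
  {"tx": 0, "ty": 0, "tz": 0, "roll": 0},
  {"tx": 0, "ty": 0, "tz": 0, "roll": 0},
  {"tx": 0, "ty": 0, "tz": 0, "roll": 0},
  {"tx": 0, "ty": 0, "tz": 0, "roll": 0},
  {"tx": 0, "ty": 0, "tz": 0, "roll": 0},
  {"tx": 0, "ty": 0, "tz": 0, "roll": 0},
])

```text
t: 10.95
ee_pos: [0.5678, -0.1694, 0.0785]
orientation: [-1.242, 1.157, -1.156]
ft_force: [-0.4, 0.1, -0.0]
grip_width: 0.0003
```

>>> play_rows([
  {"tx": 0, "ty": 0, "tz": 0, "roll": 0},
  {"tx": 0, "ty": 0, "tz": 0, "roll": 0},
  {"tx": 0, "ty": 0, "tz": 0, "roll": 0},
  {"tx": 0, "ty": 0, "tz": 0, "roll": 0},
  {"tx": 0, "ty": 0, "tz": 0, "roll": 0},
  {"tx": 0, "ty": 0, "tz": 0, "roll": 0},
  {"tx": 0, "ty": 0, "tz": 0, "roll": 0},
  {"tx": 0, "ty": 0, "tz": 0, "roll": 0},
  {"tx": 0, "ty": 0, "tz": 0, "roll": 0},
  {"tx": 0, "ty": 0, "tz": 0, "roll": 0},
  {"tx": 0, "ty": 0, "tz": 0, "roll": 0},
  {"tx": 0, "ty": 0, "tz": 0, "roll": 0},
])

```text
t: 12.15
ee_pos: [0.5678, -0.1694, 0.0786]
orientation: [-1.242, 1.156, -1.157]
ft_force: [-0.4, 0.7, -0.1]
grip_width: 0.0005
```

>>> play_rows([
  {"tx": 0, "ty": 0, "tz": 0, "roll": 0},
  {"tx": 0, "ty": 0, "tz": 0, "roll": 0},
  {"tx": 0, "ty": 0, "tz": 0, "roll": 0},
  {"tx": 0, "ty": 0, "tz": 0, "roll": 0},
  {"tx": 0, "ty": 0, "tz": 0, "roll": 0},
  {"tx": 0, "ty": 0, "tz": 0, "roll": 0},
  {"tx": 0, "ty": 0, "tz": 0, "roll": 0},
  {"tx": 0, "ty": 0, "tz": 0, "roll": 0},
  {"tx": 0, "ty": 0, "tz": 0, "roll": 0},
  {"tx": 0, "ty": 0, "tz": 0, "roll": 0},
  {"tx": 0, "ty": 0, "tz": 0, "roll": 0},
  {"tx": 0, "ty": 0, "tz": 0, "roll": 0},
])

```text
t: 13.35
ee_pos: [0.5678, -0.1694, 0.0785]
orientation: [-1.242, 1.156, -1.156]
ft_force: [-0.2, 0.3, -0.4]
grip_width: 0.0003
```

```bash
python3 look.py 11; python3 -c "
from cell import *
print(job_done())"
```

```text
13.35 [ 0.5678 -0.1694  0.0785] [-0.17  0.27 -0.44] 0.5543298043257926
rim [0.517884   0.5183068  0.51961848]
door angle 1.9419207675445405 [0.38915733 0.62196402] 0.19139108565557267
the job is handed in; nothing more can be done
None
```

I opened the door fully, pointed at the larger socket for 3.6 s, and handed the job in at 13.35 s of the 48 s allowed.

- **Door:** I pushed it with closed fingertips along its arc until it met its stop; the highest force I read was about 5 N. It measured 1.95 rad in the clear view after I backed off, and 1.94 in the last check with the gripper partly in view.
- **Caddy:** its near rim stayed within about 1 mm throughout.
- **Pointing:** the fingertips ended at (0.568, −0.169, 0.0785), about 3 cm above the larger socket and within 1 mm of its measured centre (0.568, −0.170). Wrist force was near zero, so nothing was being touched.
- **Other things:** I never touched the bowl, the tray, the tire levers or anything in the caddy. I did not re-measure their positions at the end.

One check disagreed: the side-camera estimate of the socket centre was about 15 mm off because its mask was clipped. I left it out and used the wrist and top views, which agreed with each other.

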